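# Slide the pressing under the hold-down arm of the dressing fixture and latch it

## Robot

A 6-joint arm with a two-finger parallel gripper is mounted at the origin on the work surface; the furniture and walls round the work are solid. World frame = base frame: x ahead of the robot, y to its left, z up, the work surface at z = 0. Lengths are in m, angles in rad, forces in N, time in s.
With the tool pointing down it reaches from about 0.375 to 0.975 m from the base axis. Payload 3.8 kg.
Tool frame: the origin (TCP) lies at the very end of the fingers, on their centre line; the grasp point (between the pads) lies 19 mm behind it; z points along the fingers, y is the line along which they close (so a half turn about z gives the same grasp; the last joint's range is limited). The gripper opens to 85 mm and grips with 20 to 120 N. Pads are 22 mm wide; open, the fingers measure 114 mm over their backs; the gripper's body (76 mm by 85 mm) begins 54 mm behind the grasp point. The pads swing forward as they close: fully open they stand 13 mm farther back than shut.
Start: joints at [-1.308, 0.264, 1.604, -0, 1.274, -0.037], TCP at [0.199, -0.645, 0.231] pointing down, gripper open.
Joint ranges: [-2.63, 2.63], [-0.94, 2.18], [0.31, 2.57], [-1.31, 4.45], [0, 2.66], [-2.55, 2.55]. Speed limits (rad/s): [2.57, 2.57, 3.14, 3.14, 3.14, 3.14].

## Interface

Orientations are given as a rotation vector (axis times angle).
In Python, from workcell import monitor, viewer, job gives the robot as it stands. The module is installed in compiled form; this text tells all that it offers.
- The arm moves only by the tool step_arm, never from a script. Its argument "series" is one flat list of numbers, 4 for each row, row after row: the shift along the tool's x, y, z in m, then the turn about the tool's z in rad. A call has 1 to 8 rows; each row is the pose to reach, as a shift and turn from the pose commanded when the call began, along the tool's axes at that moment; what a row does not reach only later rows make up. A row lasts 1/8 s, in which the tool goes at most 62.5 mm and 10.7 degrees, less where a joint would pass 70% of its speed; a pose out of reach is approached as far as the arm can. A call with a gripper value outside its range is refused whole. "gripper" is the opening, from 0 (shut) to 1 (fully open), set as the call begins (left out, the last holds). The fingers move at their own pace and stop on an object; "newtons" is the grip in N (left out, the last holds). Time passes only in rows, so rows that repeat a pose let the fingers close. It gives the time, the measured TCP pose, the force, the opening and the grip force at its end, in the units of the state.
- monitor.read_state(): the state, without advancing time (a new reading comes with each control period).
- viewer.read_camera(name): name is "side" or "top"; returns a dict with "image" (480x640x3 uint8, red, green, blue), "intrinsics" (3x3 intrinsics, pixels), "distortion" ([k1, k2, p1, p2, k3] as OpenCV has them; the pictures are not rectified), "T" (4x4, takes a point from camera to world coordinates). Camera axes: x right, y up, looking along -z (the intrinsics and any distortion apply to the point x, -y, -z); pixel columns grow to the right and rows downward; lengths in m; the calibration is good to about 2 mm. A picture is of the moment at which its call begins. There is no depth.
- job.finish_job(): hands the job in; it is judged then, once.
Trained networks look in a picture, given as the dict that the camera call returned (one of the last four; its "shot" number tells which), for a name from the list of things; names that differ only in an ending like _2 or _b are one class to them, and where a whole thing is asked for, a point or a joint stands for the part that bears it (a point fixed in the world has none). Each returns a list of dicts, best first, with "score" (0 to 1); they miss things now and then, are a little off and sometimes report something else, mostly with a low value. They report only what shows in the picture. A call takes as long as a camera call.
- viewer.boxes_of(picture, label): "extent" ([centre column, centre row, width, height] in pixels, round what is visible of it).
- viewer.spot_point(picture, label): "point" ([column, row] in pixels: a listed point, or the origin of a listed thing).
The state is a dict: "time": time; "q": joint angles; "joint_vel": joint speeds; "joint_torque": joint torques, N m; "tool_pos": TCP position; "tcp_rot": TCP orientation; "wrist_force": force on the tool from outside, world axes, zero at the start; "torque": the same for the moment, N m; "width": opening from 0.0 (shut) to 1.0 (fully open); "grip_force": force on a finger pad.
Only numpy, scipy, OpenCV 4.12 (cv2) and the standard library are available. Lean on these libraries where they do the work, as an engineer would, in place of code of your own. Each camera call takes 0.05 s, during which the arm holds its last target. There are 200 camera calls.

## Task

Get the welded pressing ready for grinding: take it out of its parts box and set it down upright at the marked loading place of the fixture, long side along the fence, and let go of it there. The raised hold-down arm leaves no room for the gripper over the middle of the pressing, so take it again by its tail end and slide it along the plate, without lifting it, under the arm until it is fully home against the end stop. Then press the arm down until its detent holds it on the pressing, and leave the flap disc, the magnet and the tape measure where they are.

Things in the scene. Friction and masses are not known exactly. Their poses are not given: they have to be found in the camera images.
- pressing: the welded pressing: a plain steel U channel standing mouth down, 162 mm long (along its y, from -81 to +79 mm), 44 mm wide (along its x, -21 to +23 mm), 62 mm high, with a weld bead up to 4 mm high along one top edge (-x); 0.55 to 0.9 kg. Either end may lead. Origin: underside, mid-length, mid-width; z up. It starts in the parts box, its underside 4 mm above the worktop
- fixture: the fixture, fixed: dark steel base plate 10 mm thick, x -60 to 86 mm, y -148 to 144 mm. Origin: on the worktop, under the middle of the channel the pressing runs in; x points away from the robot to the fence, y to the loading end, z up. Rear fence along y: face at x = +24 mm, top at z = 26 mm. All fixture points below are in this frame
- loading (a point): the loading place, marked by two scribed corners on the plate: the pressing's underside centre comes here, its length along the fence. Point on the plate top, fixture x 0, y +55, z 10 mm
- home (a point): the home place: underside centre of the pressing when its leading end touches the end stop, within 2 mm (fixture x 0, y -50, z 10 mm; 105 mm from the loading place). End stop: block with its face at fixture y = -131 mm, top at z = 42 mm. A scribed line marks where the tail end comes, y = +31 mm
- lead_in (a point): mouth of the front guide, a bar facing the fence: face at fixture x = -22.5 mm from y = -132 to -42 mm, top at z = 22 mm, leaving the pressing 2.5 mm of side play; from y = -42 its lead-in flares to x = -31 mm at y = -26 mm. Point at fixture x -22.5, y -42, z 22 mm
- clamp (a joint): sprung hold-down arm, rad: 0 = raised (0.6 rad above level, pointing to fixture -x), 0.6 = level, latched. Resists up to about 12 N at the grip as far as 0.40 rad; there its over-centre spring flips, pulls it on to 0.6 and holds it. The arm is 18 mm wide; a sprung rubber pad 20 mm across, 66 mm from the pivot, meets the pressing's top at about 0.54 rad
- pivot (a point): the arm's pivot on its grey post (44 mm wide, 107 mm high): fixture x +66, y -71, z 88 mm; the arm swings in the plane fixture y = -71 mm
- clamp_grip (a point): point on the upper side of the arm's black round grip (21 mm thick, 104 to 154 mm from the pivot): the place to press. It moves with the arm, 137 mm from the pivot and 10.5 mm above the arm's middle line
- box: parts box, fixed: folded grey sheet, open top, outside 56 mm (x) by 174 mm (y), walls 3 mm thick, 67 mm high, floor 4 mm; the pressing stands in it with 3 mm of play, nearly flush with the rim. A finger scoop 72 mm wide in the middle of each long side goes down to 16 mm above the worktop: only there can it be gripped. Origin: underside, centre
- flap_disc: bystander: a flap grinding disc lying flat, 115 mm across, 14 mm thick; origin under its centre
- magnet: bystander: a hexagonal orange welding magnet standing on edge, 34 x 93 x 78 mm; origin under its centre
- tape: bystander: a tape measure standing on the worktop, 35 x 70 x 60 mm; origin under its centre

How it is judged:
On the way, in this order (a step that is already met when the one before it is completed fails the run):
1. the pressing stands at the loading place beside the fence (centre within 16 mm of the mark along the fence), square to it within 3 degrees, on the plate and let go, the arm still raised (y of pressing in the frame of fixture between 0.039 and 0.071 m and x of pressing in the frame of fixture between -0.012 and 0.007 m and z of pressing in the frame of fixture between 0.008 and 0.0125 m and angle between the y axis of pressing and the y axis of fixture, either way round below 0.05 rad and angle between pressing's own z axis and vertical below 0.05 rad and contact force between the fingers and pressing below 0.05 N and linear speed of pressing below 0.02 m/s and value of joint clamp below 0.1 rad), for 0.2 s.
2. the pressing is home: leading end within 1.5 mm of the end stop (3.5 mm if its other end leads), between guide and fence, the arm not yet down (y of pressing in the frame of fixture between -0.056 and -0.0485 m and x of pressing in the frame of fixture between -0.004 and 0.007 m and z of pressing in the frame of fixture below 0.0125 m and angle between the y axis of pressing and the y axis of fixture, either way round below 0.05 rad and angle between pressing's own z axis and vertical below 0.05 rad and value of joint clamp below 0.3 rad), for 0.2 s.
3. the arm is pressed down past its detent (value of joint clamp above 0.57 rad and y of pressing in the frame of fixture between -0.056 and -0.0485 m and x of pressing in the frame of fixture between -0.004 and 0.007 m and z of pressing in the frame of fixture below 0.0125 m and angle between the y axis of pressing and the y axis of fixture, either way round below 0.05 rad and angle between pressing's own z axis and vertical below 0.05 rad), for 0.2 s.
At the end, for the whole second after the job is handed in: the pressing stands on the plate between guide and fence, leading end within 1.5 mm of the end stop (3.5 mm if its other end leads), square within 3 degrees, at rest and released; the arm is latched (joint over 0.57 rad) with its pad bearing on the pressing (over 2 N) (all of step 3 and contact force between clamp and pressing above 2 N and contact force between the fingers and pressing below 0.05 N and linear speed of pressing below 0.01 m/s and contact force between each of the arm, the fingers and clamp below 0.05 N); the robot touches nothing.
It fails at once if the pressing is lifted more than 6 mm off the plate on its way from the loading place to the end stop (y of pressing in the frame of fixture between -0.1 and 0.03 m and x of pressing in the frame of fixture between -0.04 and 0.04 m and z of pressing in the frame of fixture between 0.016 and 0.09 m).
It fails at once if a bystander is moved more than 20 mm (distance of any of flap_disc, magnet, tape from where it was at the start of the episode above 0.02 m).
It also fails if it takes over 58 s, if anything falls off the work surface, if the arm or the gripper's body presses on something with over 40 N, if the wrist force passes 120 N, or if a joint passes its speed limit or range.

## Working session

There is one attempt and no reset: what is moved stays moved. The work goes in short steps, Python scripts to look and compute and a tool call to move; the robot and the scene stay as the last step left them, time stands still between calls to the robot, and variables do not carry over. Pictures are saved under pics/ and viewed, at most 10 in all, crops included, and the job is handed in when it is done.

Besides the shell and the picture viewer there is one more tool, called after "Request:" as name(argument=value, ...), one argument or row to a line, values as JSON. step_arm: Moves the arm, as the interface text tells. Its arguments: {"type":"object","properties":{"series":{"type":"array"},"gripper":{"type":"number"},"newtons":{"type":"number"}},"required":["series"]}

```bash
mkdir -p pics; cat > h.py <<'E'
import numpy as np, cv2
from workcell import monitor, viewer, job
from scipy.spatial.transform import Rotation as R
def ray(c,px):
    d=np.array(c["distortion"],float);K=np.array(c["intrinsics"],float);T=np.array(c["T"])
    u=cv2.undistortPoints(np.array([[px]],float),K,d)[0,0]
    v=T[:3,:3]@np.array([u[0],-u[1],-1.]);return T[:3,3],v
def onz(c,px,z):
    o,v=ray(c,px);return o+v*(z-o[2])/v[2]
def proj(c,P):
    T=np.linalg.inv(np.array(c["T"]));p=np.atleast_2d(P)@T[:3,:3].T+T[:3,3]
    q=p*[1,-1,-1]
    return cv2.projectPoints(q,np.zeros(3),np.zeros(3),np.array(c["intrinsics"],float),np.array(c["distortion"],float))[0][:,0]
def tri(c1,p1,c2,p2):
    A=0;b=0
    for c,p in((c1,p1),(c2,p2)):
        o,v=ray(c,p);v=v/np.linalg.norm(v);M=np.eye(3)-np.outer(v,v);A=A+M;b=b+M@o
    return np.linalg.solve(A,b)
def save(c,n,crop=None,s=1):
    im=c["image"][:,:,::-1]
    if crop: im=im[crop[1]:crop[3],crop[0]:crop[2]]
    if s!=1: im=cv2.resize(im,None,fx=s,fy=s,interpolation=cv2.INTER_CUBIC)
    cv2.imwrite("pics/"+n+".png",im)
E
python3 - <<'E'
from h import *
np.set_printoptions(precision=4,suppress=True)
t=viewer.read_camera("top");s=viewer.read_camera("side")
save(t,"t0");save(s,"s0")
print(np.array(t["T"]),np.array(s["T"]))
for l in["pressing","fixture","loading","home","lead_in","pivot","clamp_grip","box","flap_disc","magnet","tape"]:
    r={}
    for n,c in(("top",t),("side",s)):
        x=viewer.spot_point(c,l)[:2];r[n]=x
        print(l,n,[(np.round(i["point"],1),round(i["score"],2)) for i in x])
    if r["top"] and r["side"]: print("   tri",tri(t,r["top"][0]["point"],s,r["side"][0]["point"]))
print(monitor.read_state())
E
```

```text
[[-0.0277  0.9833 -0.1797  0.3221]
 [-0.9996 -0.0292 -0.0054  0.2237]
 [-0.0105  0.1794  0.9837  1.2016]
 [ 0.      0.      0.      1.    ]] [[ 0.9942  0.0726 -0.08    0.4104]
 [-0.108   0.6775 -0.7276 -0.4284]
 [ 0.0014  0.732   0.6814  0.7398]
 [ 0.      0.      0.      1.    ]]
pressing top [(array([390.7, 321.6]), 0.64)]
pressing side [(array([295.6, 223.4]), 0.7), (array([295.7, 225. ]), 0.61)]
   tri [0.3951 0.1074 0.2682]
fixture top [(array([376.3, 237.5]), 0.97), (array([212.7, 301.1]), 0.42)]
fixture side [(array([367.4, 341.3]), 0.97)]
   tri [ 0.5439  0.0927 -0.0111]
loading top [(array([348.5, 241.5]), 0.83)]
loading side [(array([363.8, 309.6]), 0.91)]
   tri [0.5397 0.1496 0.0082]
home top [(array([404.9, 248.5]), 0.73), (array([403.8, 235.4]), 0.65)]
home side [(array([371.1, 361.4]), 0.66)]
   tri [0.5291 0.0389 0.0042]
lead_in top [(array([430.2, 243.6]), 0.63), (array([401.8, 249.1]), 0.62)]
lead_in side [(array([362.7, 347.3]), 0.82)]
   tri [0.5129 0.0068 0.0974]
pivot top [(array([419.5, 194.4]), 0.6)]
pivot side [(array([420. , 338.4]), 0.77)]
   tri [0.6073 0.
[... 295 characters left out ...]
rray([341.2, 357.7]), 0.69)]
flap_disc side []
magnet top [(array([314.1, 179.2]), 0.66)]
magnet side [(array([419.1, 282. ]), 0.68)]
   tri [0.6659 0.2132 0.0005]
tape top [(array([393.1, 323.2]), 0.85)]
tape side []
{'time': 1.2, 'q': array([-1.3079,  0.2639,  1.604 ,  0.    ,  1.2737, -0.0369]), 'joint_vel': array([-0.    ,  0.0016,  0.0005, -0.0011, -0.0022,  0.0014]), 'joint_torque': array([  0.0007, -51.5071, -36.7725,   0.0002,   0.0009,  -0.    ]), 'tool_pos': array([ 0.1993, -0.6449,  0.2313]), 'tcp_rot': array([-3.1064, -0.4691, -0.    ]), 'wrist_force': array([ 0.625 ,  0.0193, -0.4389]), 'torque': array([ 0.0198, -0.0057, -0.0898]), 'grip_force': 0.0, 'width': 1.0007732696805283}
```

View pics/t0.png

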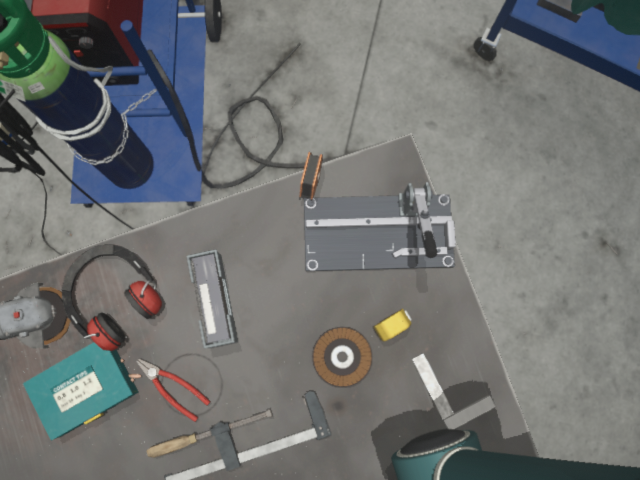

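View pics/s0.png

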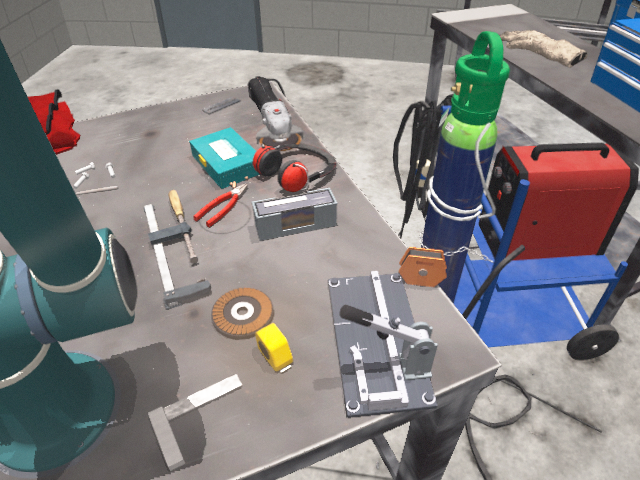

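The top view shows the box with the pressing at about (212,299) and the fixture at about (380,232), its arm at about (428,225). The side view shows the same, with the box rim at about (295,207) and the arm raised. Next I'll fit their poses.

```bash
cat > fit.py <<'E'
from h import *
from scipy.optimize import least_squares, minimize
def M(p,P):
    c,s=np.cos(p[2]),np.sin(p[2]);P=np.array(P,float)
    return np.c_[p[0]+c*P[:,0]-s*P[:,1],p[1]+s*P[:,0]+c*P[:,1],P[:,2]]
def pts(L,p): 
    t=np.linspace(0,1,60)[:,None]
    return M(p,np.vstack([np.array(a)*(1-t)+np.array(b)*t for a,b in L])/1000.)
def grad(c):
    g=cv2.cvtColor(c["image"],cv2.COLOR_RGB2GRAY).astype(np.float32);g=cv2.GaussianBlur(g,(0,0),1.0)
    return np.hypot(cv2.Sobel(g,5,1,0),cv2.Sobel(g,5,0,1)).clip(0,150)
def refine(cams,Ls,p):
    G=[grad(c) for c in cams]
    def f(q,k=0):
        pp=np.array(p)+np.array(q)/[1000,1000,500];v=0
        for i,(c,g,L) in enumerate(zip(cams,G,Ls)):
            u=proj(c,pts(L,pp)).astype(np.float32)
            v-=cv2.remap(g,u[:,:1],u[:,1:],cv2.INTER_LINEAR).mean()
        return v
    best=min((minimize(f,x0,method="Nelder-Mead",options=dict(initial_simplex=np.array(x0)+np.array([[0,0,0],[3,0,0],[0,3,0],[0,0,5]]))) for x0 in([0,0,0],[3,3,0],[-3,-3,0],[3,-3,0],[-3,3,0])),key=lambda r:r.fun)
    return np.array(p)+best.x/[1000,1000,500],best.fun
def rect(x0,x1,y0,y1,z): 
    a=[(x0,y0,z),(x1,y0,z),(x1,y1,z),(x0,y1,z)];return [(a[i],a[(i+1)%4]) for i in range(4)]
def corners(cams,obs,P,p0):
    return least_squares(lambda p:np.concatenate([(proj(c,M(p,np.array(P)/1000.))-o).ravel() for c,o in zip(cams,obs) if o is not None]),p0,loss="soft_l1",x_scale=[.01,.01,.05])
FL=rect(-60,86,-148,144,10)+[((24,-100,26),(24,144,26))]
def overlay(c,n,Ls,crop,s):
    im=cv2.resize(c["image"][crop[1]:crop[3],crop[0]:crop[2],::-1],None,fx=s,fy=s,interpolation=cv2.INTER_CUBIC)
    for L,p,col in Ls:
        for u in proj(c,pts(L,p)): cv2.circle(im,tuple(int(round(v)) for v in ((u[0]-crop[0]+.5)*s,(u[1]-crop[1]+.5)*s)),0,col,-1)
    return im
E
python3 - <<'E'
from fit import *
np.set_printoptions(precision=4,suppress=True)
t=viewer.read_camera("top");s=viewer.read_camera("side")
P=[(86,144,10),(86,-148,10),(-60,-148,10),(-60,144,10)]
o=[np.array([(304,197),(452,194),(455,267),(306,271)]),np.array([(404,274),(437,407),(345,415),(329,277)])]
r=corners((t,s),o,P,[.54,.09,0]);print("fix",r.x,np.abs(r.fun).max())
pf,v=refine((t,s),(FL,FL),r.x);print("ref",pf,v)
for n,c in(("t",t),("s",s)):print(n,refine((c,),(FL,),pf))
Q=[(28,87,67),(28,-87,67),(-28,-87,67),(-28,87,67)]
# box: fit with top corners, yaw either
ob=np.array([(187,255),(216,250),(236,342),(206,348)])
best=None
for k in range(4):
    q=corners((t,),[np.roll(ob,k,0)],Q,[.42,.41,0.2+1.57*0]);q2=corners((t,),[np.roll(ob,k,0)],Q,[.42,.41,1.7])
    for w in(q,q2):
        if best is None or w.cost<best.cost: best=w
print("box",best.x,best.cost)
BL=rect(-28,28,-87,87,67);pb,v=refine((t,s),(BL,BL),best.x);print("ref",pb)
for n,c in(("t",t),("s",s)):print(n,refine((c,),(BL,),pb))
a=overlay(t,"",[(FL,pf,(0,255,0)),],(295,180,465,280),4.7)
cv2.imwrite("pics/fixt.png",a)
b=overlay(t,"",[(BL,pb,(0,255,0))],(175,235,250,360),4.6);c=overlay(s,"",[(BL,pb,(0,255,0))],(240,180,345,245),4)
H=max(b.shape[0],c.shape[0]);cv2.imwrite("pics/box.png",np.hstack([cv2.copyMakeBorder(x,0,H-x.shape[0],0,0,0) for x in(b,c)]))
np.save("p.npy",[pf,pb])
E
```

```text
fix [ 0.5427  0.0897 -0.0186] 2.254588785173837
ref [ 0.5406  0.0907 -0.0078] -170.35659790039062
t (array([ 0.5443,  0.0893, -0.002 ]), np.float64(-76.47311401367188))
s (array([ 0.5403,  0.0912, -0.0104]), np.float64(-98.90074157714844))
box [0.4285 0.41   1.7723] 1.0480349917129763
ref [0.428  0.4068 1.8017]
t (array([0.4299, 0.4114, 1.7653]), np.float64(-77.14614868164062))
s (array([0.4264, 0.4044, 1.7413]), np.float64(-100.0308609008789))
```

View pics/fixt.png

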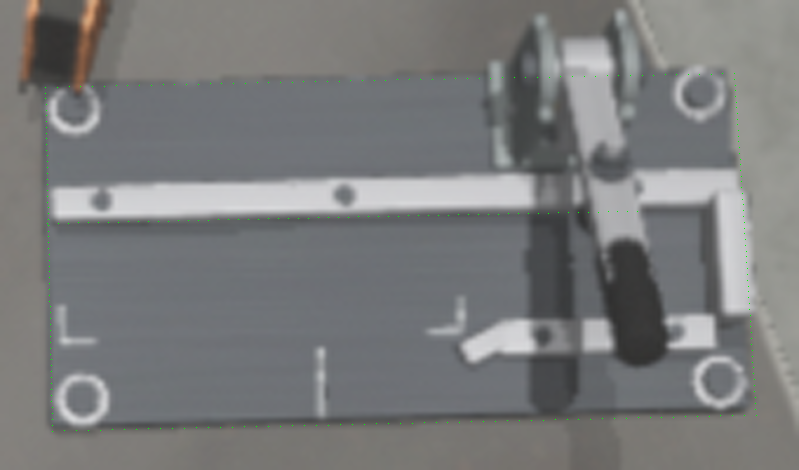

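View pics/box.png

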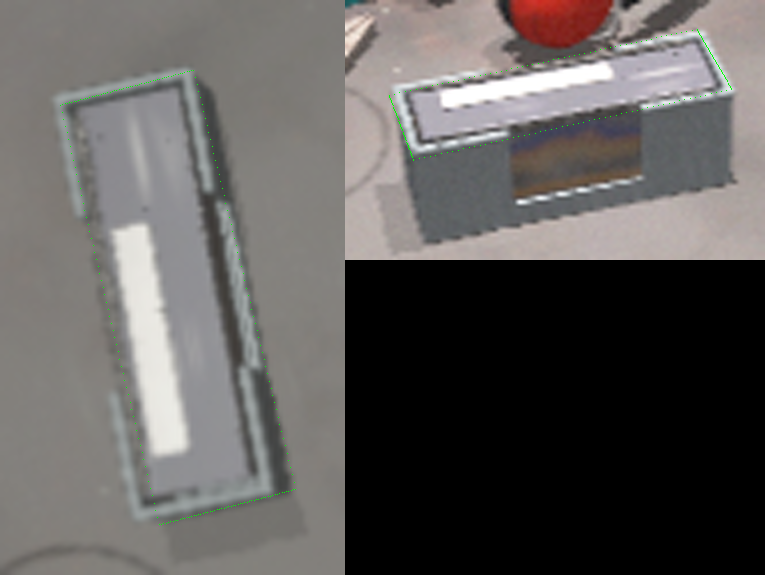

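The overlay matches the fixture outline within about 1 px. The pressing lies in the box, its rough bead edge along the left side in the top view, and the box fit is about 2 px off at its lower corners. I'll refit the box from the corners I read off the zoomed view.

```bash
python3 - <<'E'
from fit import *
np.set_printoptions(precision=4,suppress=True)
t=viewer.read_camera("top");s=viewer.read_camera("side")
Q=[(28,87,67),(-28,87,67),(-28,-87,67),(28,-87,67)]
# yaw -1.37: +y-> world +x (image up); -x -> world +y (image left)
ot=np.array([(216.1,249.3),(186.6,255.4),(204.3,347.3),(233.3,341)])
os=np.array([(327.8,187.2),(250.6,203.3),(255.8,219),(336.2,202.5)])
# side view: image right= +x world, up=+y : +y+x corner = near right ; +y-x = far right; -y-x far left ; -y+x near left
os=os[[3,0,1,2]]
for c,o in(((t,),(ot,)),((s,),(os,)),((t,s),(ot,os))):
    r=corners(c,o,Q,[.42,.41,-1.4]);print(r.x,np.abs(r.fun).max())
P=np.load("p.npy");P[1]=r.x;np.save("p.npy",P)
st=monitor.read_state();Rt=R.from_rotvec(st["tcp_rot"]).as_matrix();print(Rt)
pf,pb=P
# fixture from scribed/sharp network points
print("fix pts",M(pf,[(0,.055,.01),(0,-.05,.01)]))
for l,z in(("loading",.01),("home",.01)):
    for c in(t,s):
        r=viewer.spot_point(c,l)
        if r:print(l,onz(c,r[0]["point"],z),r[0]["score"])
# fence front/top line points, top camera: measured at zoom
for px in((53,219),(530,209),):print("fence",onz(t,(px[0]/4.7+295-.5,px[1]/4.7+180-.5),.026))
E
```

```text
[ 0.4296  0.4121 -1.386 ] 0.5250576284798285
[ 0.4279  0.406  -1.3587] 0.35631679949420914
[ 0.4289  0.4111 -1.3815] 2.5054422742410054
[[ 0.9554  0.2954 -0.    ]
 [ 0.2954 -0.9554 -0.    ]
 [-0.      0.     -1.    ]]
fix pts [[0.5411 0.1457 0.01  ]
 [0.5403 0.0407 0.01  ]]
loading [0.5403 0.1488 0.01  ] 0.86
loading [0.5449 0.1476 0.01  ] 0.59
home [0.544  0.0444 0.01  ] 0.78
home [0.5397 0.0405 0.01  ] 0.58
fence [0.5674 0.2322 0.026 ]
fence [0.5659 0.0351 0.026 ]
```

```bash
cat >> h.py <<'E'
def go(x,y,z,yaw=None):
    """tool shift from measured pose to world target; yaw = world angle of tool x"""
    s=monitor.read_state();Rt=R.from_rotvec(s["tcp_rot"]).as_matrix()
    d=Rt.T@(np.array([x,y,z])-s["tool_pos"]);a=np.arctan2(Rt[1,0],Rt[0,0])
    w=0 if yaw is None else -((yaw-a+np.pi)%(2*np.pi)-np.pi)
    print("shift",np.round(d,4),"turn",round(w,4),"| pos",np.round(s["tool_pos"],4),"yaw",round(a,4),"tilt",np.round(Rt[2],3),"t",round(s["time"],2))
E
```

Request:
step_arm(
  series=[0.386,-0.399,-0.019,0,0.386,-0.399,-0.019,0,0.386,-0.399,-0.019,0,0.386,-0.399,-0.019,0,0.386,-0.399,-0.019,0,0.386,-0.399,-0.019,0,0.386,-0.399,-0.019,0,0.386,-0.399,-0.019,0],
  gripper=1,
)

```text
time: 2.6
tool_pos: [0.4259, -0.1974, 0.2489]
tcp_rot: [3.106, 0.469, 0.002]
wrist_force: [1.5, -0.5, -0.2]
width: 0.995
grip_force: 0.0
```

```bash
python3 -c "
from h import *
go(.429,.409,.16,.194)"
```

```text
shift [ 0.1817 -0.5785  0.0885] turn 0.1055 | pos [ 0.4259 -0.1974  0.2489] yaw 0.2995 tilt [ 0.001  0.001 -1.   ] t 2.6
```

Request:
step_arm(
  series=[0.182,-0.579,0,0.106,0.182,-0.579,0,0.106,0.182,-0.579,0,0.106,0.182,-0.579,0,0.106,0.182,-0.579,0,0.106,0.182,-0.579,0,0.106,0.182,-0.579,0,0.106,0.182,-0.579,0,0.106],
)

```text
time: 3.6
tool_pos: [0.4274, 0.3031, 0.2489]
tcp_rot: [-3.126, -0.305, -0.002]
wrist_force: [0.8, 0.4, 0.2]
width: 1.002
grip_force: 0.0
```

Request:
step_arm(
  series=[0,0,0,0],
)

```text
time: 3.72
tool_pos: [0.427, 0.3047, 0.2484]
tcp_rot: [-3.125, -0.313, -0.0]
wrist_force: [-1.0, -0.8, 0.8]
width: 1.0
grip_force: 0.0
```

```bash
python3 -c "
from h import *
go(.429,.409,.10,.194)"
```

```text
shift [ 0.0226 -0.1017  0.1485] turn 0.0054 | pos [0.427  0.3047 0.2484] yaw 0.1994 tilt [ 0.    -0.001 -1.   ] t 3.73
```

Request:
step_arm(
  series=[0.0226,-0.1017,0.07,0.005,0.0226,-0.1017,0.07,0.005,0.0226,-0.1017,0.12,0.005,0.0226,-0.1017,0.1485,0.005,0.0226,-0.1017,0.1485,0.005,0.0226,-0.1017,0.1485,0.005],
)

```text
time: 4.47
tool_pos: [0.4313, 0.4049, 0.1014]
tcp_rot: [-3.127, -0.295, -0.003]
wrist_force: [0.5, 0.8, 0.3]
width: 1.0
grip_force: 0.0
```

```bash
python3 - <<'E'
from fit import *
go(.429,.409,.032,.194)
t=viewer.read_camera("top");s=viewer.read_camera("side")
T=monitor.read_state()["tool_pos"]
def mark(c,crop,k):
    im=overlay(c,"",[],crop,k)
    return im
a=mark(t,(165,220,265,370),4);b=mark(s,(235,120,345,240),3.5)
H=600;cv2.imwrite("pics/g.png",np.hstack([cv2.copyMakeBorder(x,0,H-x.shape[0],0,0,0) for x in(a[:600],b[:600,:395])]))
print(proj(t,T),proj(s,T))
E
```

```text
shift [-0.0016 -0.0044  0.0694] turn -0.006 | pos [0.4313 0.4049 0.1014] yaw 0.188 tilt [ 0.002 -0.001 -1.   ] t 4.47
[[210.21775713 294.61559124]] [[294.36626708 189.4243582 ]]
```

View pics/g.png

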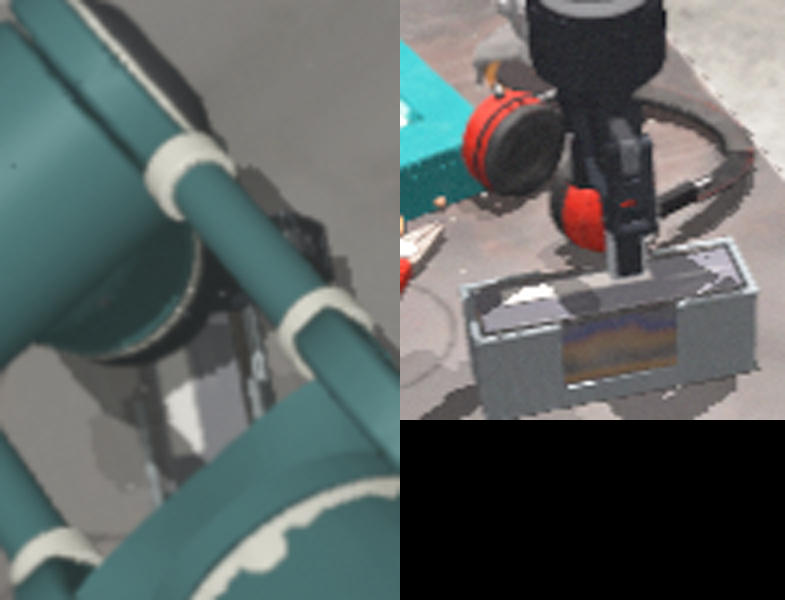

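The side crop shows the near fingertip at (625,272), above the scoop, which spans about 562 to 678 and is centred near 620. The fingers are aligned, so I'll descend.

Request:
step_arm(
  series=[-0.001,-0.004,0.02,-0.006,-0.001,-0.004,0.035,-0.006,-0.001,-0.004,0.05,-0.006,-0.001,-0.004,0.06,-0.006,-0.001,-0.004,0.0694,-0.006,-0.001,-0.004,0.0694,-0.006],
)

```text
time: 5.32
tool_pos: [0.4279, 0.4082, 0.0294]
tcp_rot: [3.126, 0.305, -0.002]
wrist_force: [0.6, 0.5, 0.6]
width: 0.999
grip_force: 0.0
```

Request:
step_arm(
  series=[0,0,0,0,0,0,0,0,0,0,0,0,0,0,0,0,0,0,0,0,0,0,0,0],
  gripper=0,
  newtons=60,
)

```text
time: 6.08
tool_pos: [0.4292, 0.4106, 0.032]
tcp_rot: [-3.124, -0.304, -0.004]
wrist_force: [-1.8, 4.9, 5.1]
width: 0.5
grip_force: 62.9
```

Request:
step_arm(
  series=[0,0,-0.02,0,0,0,-0.04,0,0,0,-0.07,0,0,0,-0.1,0,0,0,-0.12,0,0,0,-0.12,0],
)

```text
time: 6.82
tool_pos: [0.4291, 0.4088, 0.1515]
tcp_rot: [-3.126, -0.305, -0.003]
wrist_force: [0.3, -0.2, -6.8]
width: 0.506
grip_force: 64.0
```

```bash
python3 - <<'E'
from h import *
print(monitor.read_state()["width"],monitor.read_state()["grip_force"],monitor.read_state()["wrist_force"])
go(.538,.148,.152,np.pi/2-.008)
s=viewer.read_camera("side");save(s,"lift",(200,80,440,260),3.3)
E
```

```text
0.5062596051791156 64.01221543550491 [ 0.26166143 -0.15368886 -6.7756513 ]
shift [ 0.0564  0.2769 -0.0005] turn -1.368 | pos [0.4291 0.4088 0.1515] yaw 0.1947 tilt [ 0.002 -0.    -1.   ] t 6.83
```

View pics/lift.png

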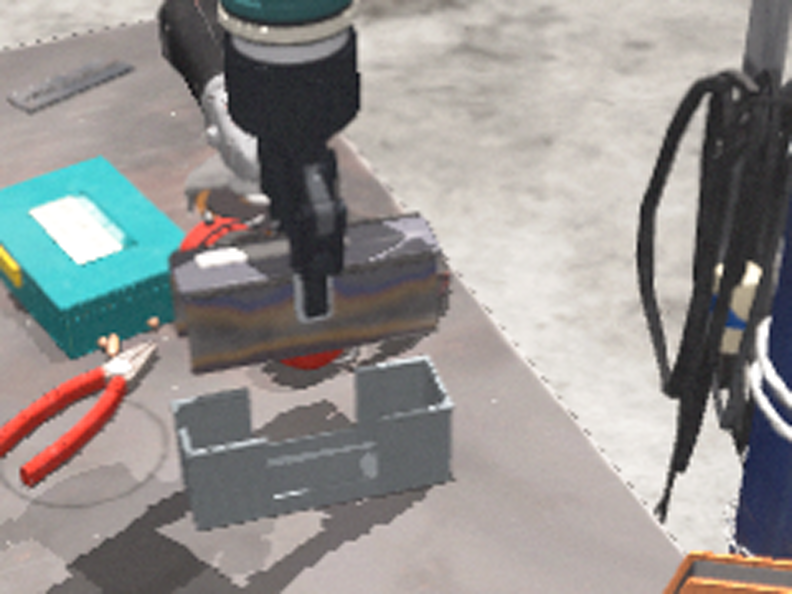

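The pressing hangs level, held near mid-length at about (315,300), clear of the box. Next I'll carry it to the loading place.

Request:
step_arm(
  series=[0.0564,0.2769,0,-1.368,0.0564,0.2769,0,-1.368,0.0564,0.2769,0,-1.368,0.0564,0.2769,0,-1.368,0.0564,0.2769,0,-1.368,0.0564,0.2769,0,-1.368,0.0564,0.2769,0,-1.368,0.0564,0.2769,0,-1.368],
)

```text
time: 7.88
tool_pos: [0.5357, 0.1469, 0.1478]
tcp_rot: [-2.225, -2.215, 0.007]
wrist_force: [1.0, -0.3, -7.3]
width: 0.502
grip_force: 65.0
```

```bash
python3 -c "
from h import *
go(.536,.148,.075,np.pi/2-.008)"
```

```text
shift [0.0012 0.0007 0.0728] turn 0.0035 | pos [0.5357 0.1469 0.1478] yaw 1.5663 tilt [-0.001 -0.005 -1.   ] t 7.88
```

Request:
step_arm(
  series=[0.001,0,0.03,0,0.001,0,0.06,0,0.001,0,0.075,0,0.001,0,0.075,0],
)

```text
time: 8.38
tool_pos: [0.5352, 0.1484, 0.0729]
tcp_rot: [-2.228, -2.211, 0.007]
wrist_force: [0.2, 0.6, -6.4]
width: 0.502
grip_force: 64.9
```

```bash
python3 - <<'E'
from fit import *
go(.536,.148,.042,np.pi/2-.008)
pf=np.load("p.npy")[0]
t=viewer.read_camera("top");s=viewer.read_camera("side")
T=monitor.read_state()["tool_pos"];zb=T[2]-.028
pp=np.array([T[0],T[1],-.008])
a=overlay(s,"",[(rect(-22,22,-81,81,(zb)*1000),pp,(0,255,0)),(rect(-22,22,-81,81,(zb+.062)*1000),pp,(0,255,255)),(FL,pf,(0,0,255))],(315,180,450,430),2.4)
b=overlay(t,"",[(rect(-22,22,-81,81,(zb+.062)*1000),pp,(0,255,255)),(FL,pf,(0,0,255))],(295,180,465,280),2.7)
H=600;cv2.imwrite("pics/l.png",np.hstack([cv2.copyMakeBorder(x,0,H-x.shape[0],0,0,0) for x in(a,b)]))
E
```

```text
shift [-0.0003  0.001   0.0309] turn 0.0001 | pos [0.5352 0.1484 0.0729] yaw 1.5629 tilt [-0.001 -0.005 -1.   ] t 8.38
```

View pics/l.png

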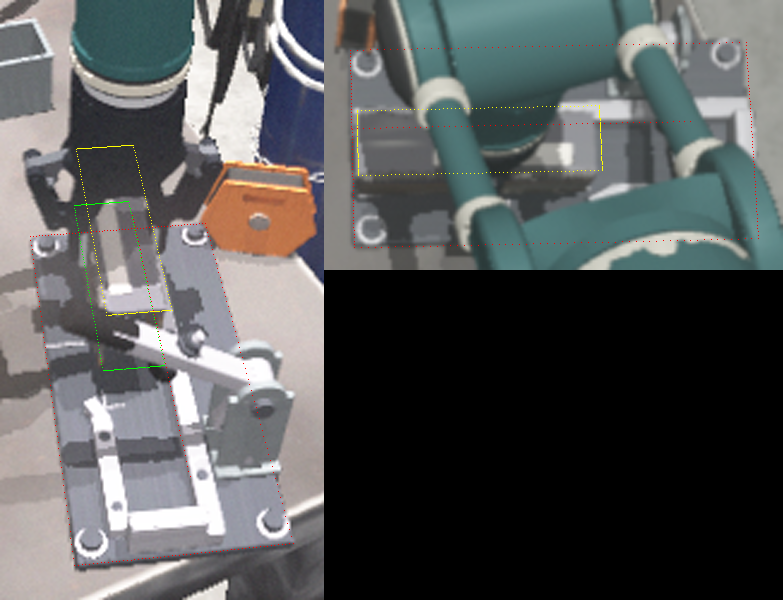

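The pressing sits over the loading place, matching the model outline, with its near end at (108,310) in the side crop. The magnet's left edge at (205,210) is close to the gripper's far side but clear of it. I'll lower slowly and watch the force.

Request:
step_arm(
  series=[0,0.001,0.012,0,0,0.001,0.022,0,0,0.001,0.03,0,0,0.001,0.033,0,0,0.001,0.035,0,0,0.001,0.035,0],
)

```text
time: 9.22
tool_pos: [0.5385, 0.149, 0.0405]
tcp_rot: [2.23, 2.213, 0.0]
wrist_force: [0.5, 0.3, -6.9]
width: 0.501
grip_force: 64.9
```

```bash
python3 - <<'E'
from fit import *
go(.536,.148,.038,np.pi/2-.008)
print(monitor.read_state()["wrist_force"])
s=viewer.read_camera("side")
for px in((399,274),(403,285)):
  print("magnet",onz(s,px,.04),onz(s,px,0.0))
print([ (i["extent"],i["score"]) for i in viewer.boxes_of(s,"magnet")[:1]])
E
```

```text
shift [-0.001  -0.0025  0.0025] turn 0.0 | pos [0.5385 0.149  0.0405] yaw 1.5628 tilt [ 0.  0. -1.] t 9.22
[ 0.46603261  0.29755889 -6.8893115 ]
magnet [0.6164287  0.20280959 0.04      ] [0.62820495 0.23888789 0.        ]
magnet [0.61800888 0.17449562 0.04      ] [ 6.29875447e-01  2.08955605e-01 -1.11022302e-16]
[([423.1, 266.8, 48.5, 39.4], 0.96)]
```

Request:
step_arm(
  series=[0,0,0.001,0,0,0,0.002,0,0,0,0.002,0],
)

```text
time: 9.7
tool_pos: [0.5383, 0.1489, 0.0384]
tcp_rot: [-2.23, -2.212, 0.0]
wrist_force: [-0.5, -0.4, -6.9]
width: 0.502
grip_force: 64.9
```

Request:
step_arm(
  series=[0,0,0.001,0,0,0,0.001,0],
)

```text
time: 9.95
tool_pos: [0.5385, 0.1489, 0.0381]
tcp_rot: [2.23, 2.213, -0.0]
wrist_force: [-2.7, -2.1, -0.7]
width: 0.505
grip_force: 65.5
```

Request:
step_arm(
  series=[0,0.001,0,0,0,0.002,0,0,0,0.002,0,0],
)

```text
time: 10.32
tool_pos: [0.5386, 0.1489, 0.0381]
tcp_rot: [-2.229, -2.211, 0.005]
wrist_force: [-8.8, -1.8, 6.5]
width: 0.502
grip_force: 66.7
```

Request:
step_arm(
  series=[0,0.001,0,0,0,0.002,0,0,0,0.002,0,0],
)

```text
time: 10.7
tool_pos: [0.5415, 0.1491, 0.0381]
tcp_rot: [-2.23, -2.212, 0.002]
wrist_force: [-6.1, -0.4, 2.3]
width: 0.504
grip_force: 66.1
```

Request:
step_arm(
  series=[0,0.001,0,0,0,0.002,0,0,0,0.002,0,0],
)

```text
time: 11.08
tool_pos: [0.5429, 0.1492, 0.0381]
tcp_rot: [-2.229, -2.211, 0.003]
wrist_force: [-7.2, -0.2, 4.6]
width: 0.501
grip_force: 66.4
```

Request:
step_arm(
  series=[0,0.001,0,0,0,0.002,0,0,0,0.002,0,0],
)

```text
time: 11.45
tool_pos: [0.5446, 0.1492, 0.0381]
tcp_rot: [-2.228, -2.21, 0.004]
wrist_force: [-8.9, 0.4, 6.2]
width: 0.504
grip_force: 66.7
```

Request:
step_arm(
  series=[0,0.001,0,0,0,0.002,0,0,0,0.002,0,0],
)

```text
time: 11.82
tool_pos: [0.5447, 0.1491, 0.0381]
tcp_rot: [-2.227, -2.209, 0.009]
wrist_force: [-15.0, 0.2, 11.7]
width: 0.507
grip_force: 67.2
```

Request:
step_arm(
  series=[0,0.001,0,0,0,0.002,0,0,0,0.002,0,0],
)

```text
time: 12.2
tool_pos: [0.5449, 0.1491, 0.0382]
tcp_rot: [-2.225, -2.207, 0.014]
wrist_force: [-20.2, 0.6, 17.9]
width: 0.502
grip_force: 67.8
```

Request:
step_arm(
  series=[0,-0.003,0,0,0,-0.0055,0,0,0,-0.0065,0,0,0,-0.0065,0,0],
)

```text
time: 12.7
tool_pos: [0.5445, 0.1492, 0.0381]
tcp_rot: [2.23, 2.212, 0.001]
wrist_force: [-2.4, -0.4, 2.6]
width: 0.503
grip_force: 65.6
```

Request:
step_arm(
  series=[0,0,0,0,0,0,0,0,0,0,0,0,0,0,0,0],
  gripper=0.85,
)

```text
time: 13.2
tool_pos: [0.5442, 0.149, 0.0375]
tcp_rot: [2.23, 2.212, 0.001]
wrist_force: [-0.3, 0.1, -0.5]
width: 0.852
grip_force: 0.0
```

```bash
python3 - <<'E'
from fit import *
s=monitor.read_state();print(s["tool_pos"],s["wrist_force"],s["width"])
x,y=s["tool_pos"][:2]
go(x,y,.13)
E
```

```text
[0.54417012 0.14896015 0.03753923] [-0.32045337  0.14819783 -0.4761103 ] 0.8521166281457615
shift [ 0.      0.     -0.0925] turn 0 | pos [0.5442 0.149  0.0375] yaw 1.5627 tilt [ 0.  0. -1.] t 13.2
```

Request:
step_arm(
  series=[0.015,-0.0005,0,0,0.03,-0.0005,0,0,0.045,-0.0005,0,0,0.06,-0.0005,0,0,0.06,-0.0005,0,0,0.06,-0.0005,0,0],
)

```text
time: 13.95
tool_pos: [0.5437, 0.209, 0.0374]
tcp_rot: [2.23, 2.213, -0.001]
wrist_force: [0.1, -0.1, -0.1]
width: 0.848
grip_force: 0.0
```

```bash
python3 - <<'E'
from fit import *
np.set_printoptions(precision=4,suppress=True)
st=monitor.read_state();print(st["tool_pos"],st["wrist_force"])
s=viewer.read_camera("side")
pf=np.load("p.npy")[0]
pf2=refine((s,),(FL,),pf)[0];print(pf2)
pp=[.5434,.151,-.008]
a=overlay(s,"",[(rect(-22,22,-80,80,10)[:1]+rect(-22,22,-80,80,72),pp,(0,255,255))],(315,200,450,430),2.6)
b=overlay(s,"",[],(315,200,450,430),2.6)
cv2.imwrite("pics/load.png",np.hstack([a,b]))
E
```

```text
[0.5437 0.209  0.0374] [ 0.12   -0.1097 -0.1383]
[ 0.5404  0.0913 -0.0099]
```

View pics/load.png

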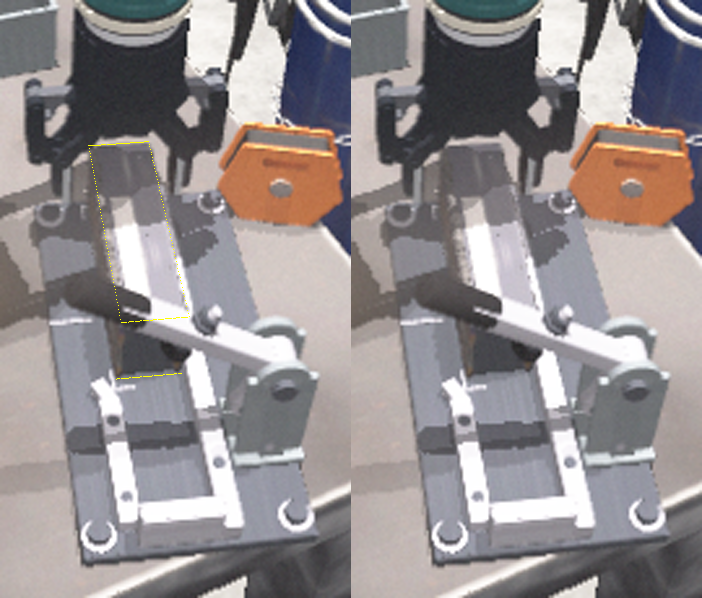

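The pressing stands on the plate beside the fence, its near end at (115,375) with the scribe at (130,388), so it is at about y +61 mm and inside the band. I'll close on the tail end.

Request:
step_arm(
  series=[0,0,0,0,0,0,0,0,0,0,0,0,0,0,0,0,0,0,0,0],
  gripper=0,
  newtons=40,
)

```text
time: 14.62
tool_pos: [0.5444, 0.2086, 0.0378]
tcp_rot: [2.23, 2.212, 0.001]
wrist_force: [2.6, -3.1, 2.0]
width: 0.506
grip_force: 40.9
```

Request:
step_arm(
  series=[-0.008,0,0,0,-0.016,0,0,0,-0.024,0,0,0,-0.03,0,0,0,-0.03,0,0,0],
)

```text
time: 15.25
tool_pos: [0.5435, 0.1795, 0.0378]
tcp_rot: [-2.23, -2.211, -0.001]
wrist_force: [1.1, 3.9, 2.2]
width: 0.503
grip_force: 41.2
```

Request:
step_arm(
  series=[-0.007,0,0,0,-0.014,0,0,0,-0.021,0,0,0,-0.028,0,0,0,-0.035,0,0,0,-0.035,0,0,0],
)

```text
time: 16.0
tool_pos: [0.5434, 0.1443, 0.0378]
tcp_rot: [-2.23, -2.212, -0.001]
wrist_force: [0.4, 3.8, 3.6]
width: 0.506
grip_force: 41.2
```

Request:
step_arm(
  series=[-0.005,0,0,0,-0.01,0,0,0,-0.015,0,0,0,-0.02,0,0,0,-0.025,0,0,0,-0.03,0,0,0,-0.03,0,0,0],
)

```text
time: 16.88
tool_pos: [0.5433, 0.1145, 0.0378]
tcp_rot: [-2.23, -2.212, -0.001]
wrist_force: [0.1, 4.5, 4.0]
width: 0.504
grip_force: 41.3
```

Request:
step_arm(
  series=[-0.002,0,0,0,-0.004,0,0,0,-0.006,0,0,0,-0.008,0,0,0,-0.008,0,0,0],
)

```text
time: 17.5
tool_pos: [0.5432, 0.1069, 0.0378]
tcp_rot: [-2.23, -2.212, -0.002]
wrist_force: [0.4, 6.9, 4.6]
width: 0.506
grip_force: 41.3
```

Request:
step_arm(
  series=[-0.001,0,0,0,-0.002,0,0,0,-0.003,0,0,0,-0.004,0,0,0,-0.004,0,0,0],
)

```text
time: 18.12
tool_pos: [0.5432, 0.103, 0.0378]
tcp_rot: [-2.23, -2.212, -0.002]
wrist_force: [0.1, 6.9, 3.5]
width: 0.508
grip_force: 41.3
```

Request:
step_arm(
  series=[-0.001,0,0,0,-0.002,0,0,0,-0.003,0,0,0,-0.003,0,0,0],
)

```text
time: 18.62
tool_pos: [0.5432, 0.1001, 0.0378]
tcp_rot: [-2.23, -2.212, -0.002]
wrist_force: [-0.1, 7.0, 3.5]
width: 0.507
grip_force: 41.3
```

Request:
step_arm(
  series=[-0.001,0,0,0,-0.002,0,0,0,-0.003,0,0,0,-0.003,0,0,0],
)

```text
time: 19.12
tool_pos: [0.5432, 0.0975, 0.0378]
tcp_rot: [-2.23, -2.211, -0.003]
wrist_force: [0.7, 7.9, 3.4]
width: 0.504
grip_force: 41.2
```

Request:
step_arm(
  series=[-0.001,0,0,0,-0.002,0,0,0,-0.003,0,0,0,-0.003,0,0,0],
)

```text
time: 19.62
tool_pos: [0.5435, 0.0973, 0.038]
tcp_rot: [-2.23, -2.207, -0.009]
wrist_force: [0.5, 19.7, 3.2]
width: 0.504
grip_force: 41.3
```

Request:
step_arm(
  series=[-0.001,0,0,0,-0.002,0,0,0,-0.002,0,0,0],
)

```text
time: 20.0
tool_pos: [0.5439, 0.0971, 0.0385]
tcp_rot: [-2.231, -2.205, -0.013]
wrist_force: [0.1, 26.0, 3.7]
width: 0.512
grip_force: 41.6
```

Request:
step_arm(
  series=[0.002,0,0,0,0.0035,0,0,0,0.0035,0,0,0],
)

```text
time: 20.38
tool_pos: [0.5434, 0.0974, 0.0378]
tcp_rot: [-2.23, -2.21, -0.006]
wrist_force: [1.3, 13.6, 2.6]
width: 0.507
grip_force: 41.3
```

Request:
step_arm(
  series=[0,0,0,0,0,0,0,0,0,0,0,0,0,0,0,0],
  gripper=0.85,
)

```text
time: 20.88
tool_pos: [0.5427, 0.094, 0.0372]
tcp_rot: [-2.23, -2.212, 0.001]
wrist_force: [-0.5, -1.0, 0.6]
width: 0.851
grip_force: 0.0
```

```bash
python3 - <<'E'
from fit import *
go(.54,.097,.2)
s=viewer.read_camera("side")
save(s,"home",(315,230,450,430),3)
E
```

```text
shift [ 0.0029 -0.0028 -0.1628] turn 0 | pos [0.5427 0.094  0.0372] yaw 1.5625 tilt [-0.    -0.001 -1.   ] t 20.88
```

View pics/home.png

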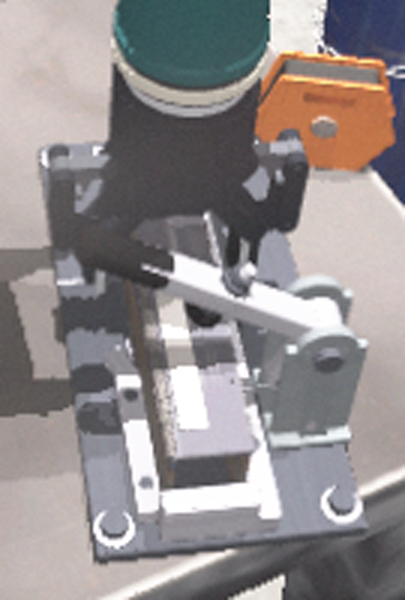

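The pressing is home: its leading end shows at (208,465) right behind the end stop, between guide and fence, with the arm still raised. I'll rise and move over the arm's grip.

Request:
step_arm(
  series=[0.003,0,-0.03,0,0.003,0,-0.08,0,0.003,0,-0.13,0,0.003,0,-0.18,0,0.003,0,-0.213,0,0.003,0,-0.213,0],
)

```text
time: 21.68
tool_pos: [0.5453, 0.0976, 0.2546]
tcp_rot: [2.227, 2.209, 0.009]
wrist_force: [-0.3, 0.0, 0.2]
width: 0.849
grip_force: 0.0
```

Request:
step_arm(
  series=[-0.04,-0.022,0,0,-0.075,-0.046,0,0,-0.075,-0.046,0,0,-0.075,-0.046,0,0,-0.075,-0.046,0,0],
  gripper=0,
)

```text
time: 22.3
tool_pos: [0.4967, 0.0235, 0.25]
tcp_rot: [-2.229, -2.213, 0.0]
wrist_force: [-0.1, 0.1, 0.2]
width: 0.001
grip_force: 0.0
```

```bash
python3 - <<'E'
from fit import *
go(.4975,.0195,.195)
t=viewer.read_camera("top");s=viewer.read_camera("side")
a=viewer.spot_point(t,"clamp_grip");b=viewer.spot_point(s,"clamp_grip")
print(a[:1],b[:1])
if a and b:print(tri(t,a[0]["point"],s,b[0]["point"]))
save(s,"over",(300,150,450,430),2.1)
E
```

```text
shift [-0.004   0.0009  0.055 ] turn 0 | pos [0.4967 0.0235 0.25  ] yaw 1.5635 tilt [ 0.    -0.001 -1.   ] t 22.3
[{'point': [428.1, 242.0], 'score': 0.91}] [{'point': [353.8, 311.8], 'score': 0.8}]
[0.5014142  0.02361696 0.16548042]
```

View pics/over.png

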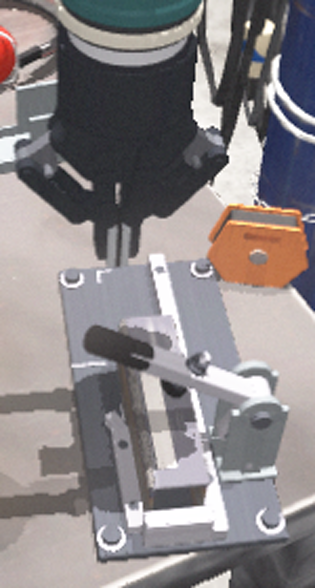

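The pressing sits home behind the end stop, its tail near the scribed line, and the closed fingers are above the black grip at about (120,345). I'll press down along the arm's arc.

Request:
step_arm(
  series=[-0.003,0,0.02,0,-0.003,0,0.04,0,-0.003,0,0.055,0,-0.003,0,0.065,0,-0.003,0,0.07,0,-0.003,0,0.075,0],
)

```text
time: 23.25
tool_pos: [0.4974, 0.0199, 0.1765]
tcp_rot: [2.229, 2.211, 0.003]
wrist_force: [-1.6, 0.5, 5.4]
width: 0.002
grip_force: 1.9
```

Request:
step_arm(
  series=[0,-0.002,0.006,0,0,-0.004,0.012,0,0,-0.006,0.018,0,0,-0.008,0.024,0],
)

```text
time: 23.75
tool_pos: [0.4905, 0.0198, 0.1543]
tcp_rot: [2.228, 2.21, 0.005]
wrist_force: [-2.7, 0.4, 11.5]
width: 0.002
grip_force: 5.1
```

Request:
step_arm(
  series=[0,-0.002,0.006,0,0,-0.004,0.012,0,0,-0.006,0.018,0,0,-0.008,0.024,0,0,-0.009,0.03,0,0,-0.01,0.036,0],
)

```text
time: 24.5
tool_pos: [0.4782, 0.0199, 0.1149]
tcp_rot: [-2.23, -2.212, 0.0]
wrist_force: [0.2, 0.1, -0.2]
width: -0.002
grip_force: 0.0
```

Request:
step_arm(
  series=[0,-0.001,0.005,0,0,-0.001,0.01,0,0,-0.001,0.015,0,0,-0.001,0.018,0,0,-0.001,0.018,0],
)

```text
time: 25.12
tool_pos: [0.4773, 0.02, 0.098]
tcp_rot: [-2.23, -2.212, 0.001]
wrist_force: [-3.0, -0.1, 4.8]
width: -0.003
grip_force: 2.4
```

Request:
step_arm(
  series=[0,0,-0.03,0,0,0,-0.08,0,0,0,-0.12,0,0.05,-0.05,-0.15,0,0.1,-0.08,-0.15,0,0.1,-0.08,-0.15,0,0.1,-0.08,-0.15,0],
)

```text
time: 26.0
tool_pos: [0.3982, 0.1208, 0.2475]
tcp_rot: [2.227, 2.214, 0.0]
wrist_force: [-0.1, 0.2, 0.4]
width: -0.002
grip_force: 0.0
```

```bash
python3 - <<'E'
from fit import *
s=viewer.read_camera("side");t=viewer.read_camera("top")
a=overlay(s,"",[],(320,250,450,430),3.3);b=overlay(t,"",[],(295,170,465,280),2.1)
cv2.imwrite("pics/end.png",np.hstack([a,cv2.copyMakeBorder(b,0,a.shape[0]-b.shape[0],0,0,0)]))
A=viewer.spot_point(t,"clamp_grip");B=viewer.spot_point(s,"clamp_grip")
if A and B:print(tri(t,A[0]["point"],s,B[0]["point"]))
print(monitor.read_state()["wrist_force"])
E
```

```text
[ 0.02791414 -0.18601036  0.14722483]
```

View pics/end.png

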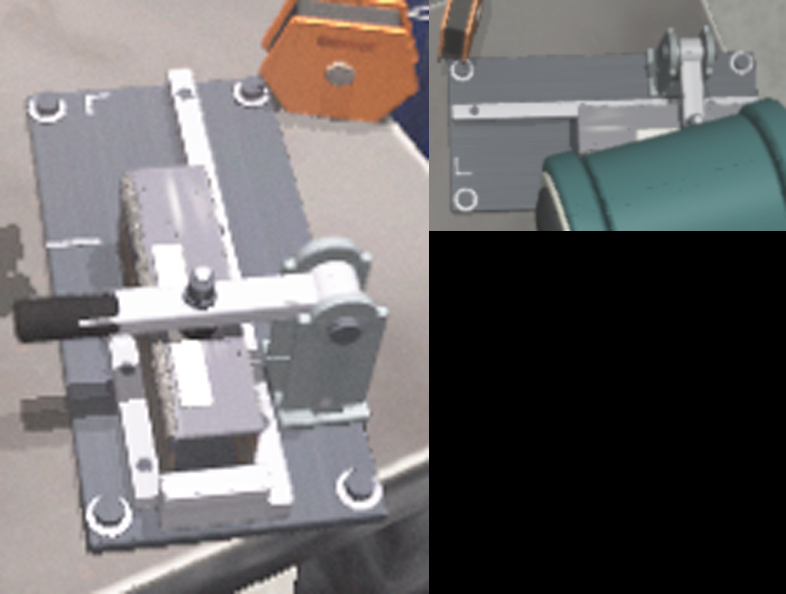

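```bash
python3 - <<'E'
from fit import *
s=viewer.read_camera("side")
pf=refine((s,),(FL,),np.load("p.npy")[0])[0]
for y in(-131,-128,-125):print(y,proj(s,M(pf,np.array([(-20,y,72),(22,y,72)])/1000)).round(1).tolist())
print(onz(s,(369.8,382.8),.072)-[*pf[:2],0],onz(s,(398.9,380.5),.072)-[*pf[:2],0])
E
```

```text
-131 [[370.7, 382.2], [398.2, 379.6]]
-128 [[370.4, 380.4], [397.8, 377.9]]
-125 [[370.1, 378.7], [397.4, 376.2]]
[-0.02303056 -0.13168591  0.072     ] [ 0.02131953 -0.13284173  0.072     ]
```

The leading edge measures at about y = -131 to -132 mm, which is against the end stop. The arm is latched level, so I'll hand the job in.

```bash
python3 -c "
from workcell import job
print(job.finish_job())"
```

```text
the job is handed in; nothing more can be done
None
```

I handed the job in; no verdict came back. The last pictures show the pressing against the end stop (leading end at about y = -131 to -132 mm), the arm level with its pad on it, the gripper clear, and the magnet in place. The robot never touched the disc or tape, though I took no last look at them.

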